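Lock the drying cartridge into the sugar-flower box

ROBOT

A 7-joint arm with a two-finger parallel gripper is mounted at the origin on the work surface. World frame = base frame: x ahead of the robot, y to its left, z up, the work surface at z = 0. Lengths are in m, angles in rad, forces in N, time in s.
With the tool pointing down it reaches from about 0.4 to 0.85 m from the base axis. Payload 4.5 kg.
Tool frame: the origin (TCP) lies where the fingers leave the gripper's body, on its centre line; the fingertips stand 73 mm ahead of it and the grasp point (between the pads) lies 54 mm ahead of it (pinch_z is the distance from the TCP to the grasp point, in m); x points along the fingers, y is the direction in which the jaws open and shut, and the axes are right-handed (so a half turn about x gives the same grasp; the last joint's range is limited). The gripper opens to 85 mm and grips with 20 to 120 N. Pads are 22 mm wide; open, the fingers measure 114 mm over their backs; the gripper's body (76 mm by 85 mm) begins 54 mm behind the grasp point. The pads swing forward as they close: fully open they stand 13 mm farther back than shut.
Start: joints at [-1.187, 0.689, -0.195, 1.565, 0.157, 0.902, -0.215], TCP at [0.214, 0.587, 0.304] pointing down, gripper open.
Joint ranges: [-3.01, 3.01], [-0.46, 2.08], [-1.47, 1.51], [0.13, 2.56], [-1, 4.14], [0.04, 2.09], [-2.66, 2.66]. Speed limits (rad/s): [2.57, 2.57, 3.14, 3.14, 3.14, 3.14, 3.14].

INTERFACE

Orientations are given as a rotation vector (axis times angle).
In Python, from workcell import state, read_camera, calibration, job_done, pinch_z gives the robot as it stands.
- The arm moves only by the tool send_rows, never from a script. Its argument "commands" is a list of rows, each an object with "grip": the opening, from 0 (shut) to 1 (fully open); "offset": the shift along the world's x, y, z in mm, a list of three; "turn": the turn, a rotation vector about the world's x, y, z in rad, a list of three. A call has 1 to 10 rows; each row shifts and turns the commanded pose from where the row before left it; what a row does not reach is not made up. A row lasts 1/10 s, in which the tool goes at most 50 mm and 8.59 degrees, less where a joint would pass 70% of its speed; a pose out of reach is approached as far as the arm can. A call with a gripper value outside its range is refused whole. The fingers move at their own pace and stop on an object; "grip_force" is the grip in N (left out, the last holds). Time passes only in rows, so rows that do not move let the fingers close. It gives the time, the measured TCP pose, the force and the opening at its end, in the units of the state.
- state(): the state, without advancing time (a new reading comes with each control period).
- read_camera(name): name is "scene" or "side" or "wrist"; returns the picture (480x640x3 uint8, blue, green, red); there is no depth.
- calibration(name): a dict with "mtx" (3x3 intrinsics, pixels), "eye" and "attitude" of the camera in the world. Camera axes: x right, y down, z forward; pixel columns grow to the right and rows downward; lengths in m; the calibration is good to about 2 mm. A picture is of the moment at which its call begins: read the wrist's pose just before it. calibration takes no time and is no camera call; for the wrist camera it gives the pose at the moment of the call.
- job_done(): hands the job in, once; it reports no verdict.
The state is a dict: "clock": time; "q": joint angles; "qd": joint speeds; "joint_efforts": joint torques, N m; "eef_pos": TCP position; "eef_rot": TCP orientation; "contact_force": force on the tool from outside, world axes, zero at the start; "ft_torque": the same for the moment, N m; "width": finger opening in m.
Only numpy, scipy, OpenCV 4.12 (cv2) and the standard library are available. Lean on these libraries where they do the work, as an engineer would, in place of code of your own. Each camera call takes 0.05 s, during which the arm holds its last target. There are 200 camera calls.

TASK

The clear storage box of sugar flowers needs its second drying cartridge. Take the cartridge with the two side lugs, stand it in the open port on the box lid with its lugs in the slots, push it in against the spring, turn it a quarter clockwise (seen from above) and let it spring up so that it is locked home, upright, and let go.

Things in the scene. Friction and masses are not known exactly. Their poses are not given: they have to be found in the camera images.
- cartridge: White upright cylinder, 44 dia x 48 tall, foot bevelled 8; on top a grey bar grip 44 long (x) x 14 thick (y) x 30 tall; 78 tall in all (mm), 120 g. Two lugs at the foot stick out along +x and -x, in line with the bar, to 33 mm from the axis, 14 wide, 8 high. Origin: centre of underside, z up; half a turn changes nothing. Stands near canisters without lugs (one wider, with such a bar).
- port (a point): Centre of the open port at the top of its rim, 128 mm above the table; axes as the box's. White collar, 90 mm outside, bore 52 mm, with two slots open at the top along +x and -x, 72 deg wide: lugs enter within 15 deg of x. Clockwise from above (negative about z) lugs pass under the rim and rise into detents at 65-100 deg (aim for 85), underside then 17 mm below the rim; a wall stops it after.
- plunger (a joint): Travel (m) of the spring plate in the port, 0 = up. Its top, 6 mm below the rim when up, carries the cartridge's underside; hard stop at 0.022, i.e. 28 mm below the rim. 450 N/m: 7 N at 0.016, 10 N at the stop. To turn, the underside must be pushed 22 mm or more below the rim (aim for 25). Unlocked, the cartridge stands about 9 mm deep; locked, 17 mm, plate at 0.011.
- storage_box: Fixed clear plastic box with a white lid, 180 x 310 mm (x, y), lid top 90 mm above the table. Origin: centre of the underside. On the lid, two equal collars 38 mm high: the open port at y = +75 mm and, at y = -75 mm, one with a cartridge already locked (bar across its slots), which stays.

How it is judged:
By the outcome, as a careful person would: the job done as asked, in the order asked, and still so for the second after the job is handed in, with the robot touching nothing.
It also fails if it takes over 48 s, if anything falls off the work surface, if the arm or the gripper's body presses on something with over 40 N, if the wrist force passes 120 N, or if a joint passes its speed limit or range.

## Working session

There is one attempt and no reset: what is moved stays moved. The work goes in short steps, Python scripts to look and compute and a tool call to move; the robot and the scene stay as the last step left them, time stands still between calls to the robot, and variables do not carry over. Pictures are saved under pics/ and viewed, and the job is handed in when it is done.

Besides the shell and the picture viewer there is one more tool, called after "Request:" by a JSON object that holds its "fn" and its "kwargs", one argument or row to a line. send_rows: Moves the arm, as the interface text tells. Its arguments: {"type":"object","properties":{"commands":{"type":"array"},"grip_force":{"type":"number"}},"required":["commands"]}

```bash
mkdir -p pics; ls
python3 - <<'E'
from workcell import *
import cv2
s=state();print({k:s[k] for k in('clock','eef_pos','eef_rot','contact_force','width')},pinch_z)
for n in('scene','side','wrist'):
    c=calibration(n);print(n,c)
    cv2.imwrite(f'pics/{n}0.png',read_camera(n))
E
```

```text
pics
{'clock': 0.0, 'eef_pos': array([0.21404721, 0.58663065, 0.30305982]), 'eef_rot': array([ 0.27289154,  1.55352669, -0.27589377]), 'contact_force': array([ 0.55542481, -0.62701547,  0.07039044]), 'width': 0.08546407881757556} 0.0539
scene {'mtx': array([[442.44967708,   0.        , 322.14123629],
       [  0.        , 442.44967708, 242.80908498],
       [  0.        ,   0.        ,   1.        ]]), 'eye': array([0.90038363, 0.41122023, 0.62305343]), 'attitude': array([-1.02820767, -2.46273187,  1.04056289])}
side {'mtx': array([[433.20803373,   0.        , 316.77745269],
       [  0.        , 433.20803373, 246.28979068],
       [  0.        ,   0.        ,   1.        ]]), 'eye': array([ 0.24334666, -0.44332928,  0.49856488]), 'attitude': array([-2.11047104,  0.54591534, -0.32403515])}
wrist {'mtx': array([[415.51214405,   0.        , 316.04514353],
       [  0.        , 415.51214405, 242.59706806],
       [  0.        ,   0.        ,   1.        ]]), 'eye': array([0.14768164, 0.61206905, 0.37289434]), 'attitude': array([2.37426294, 1.6629029 , 0.23585966])}
```

View pics/scene0.png

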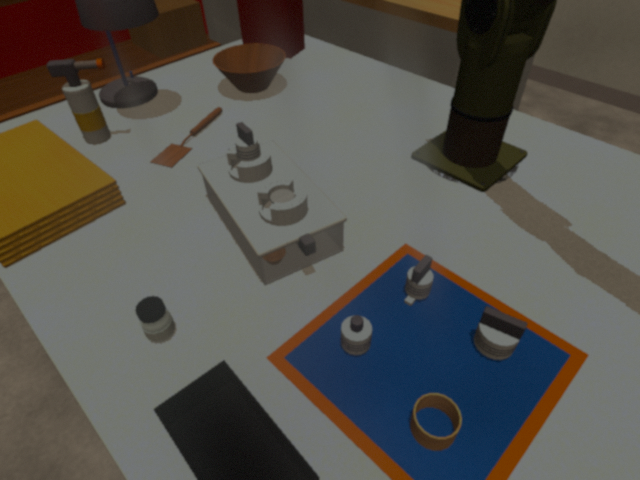

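View pics/side0.png

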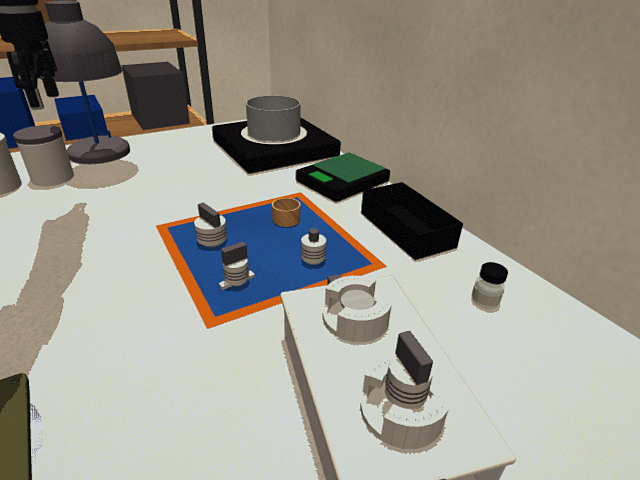

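View pics/wrist0.png

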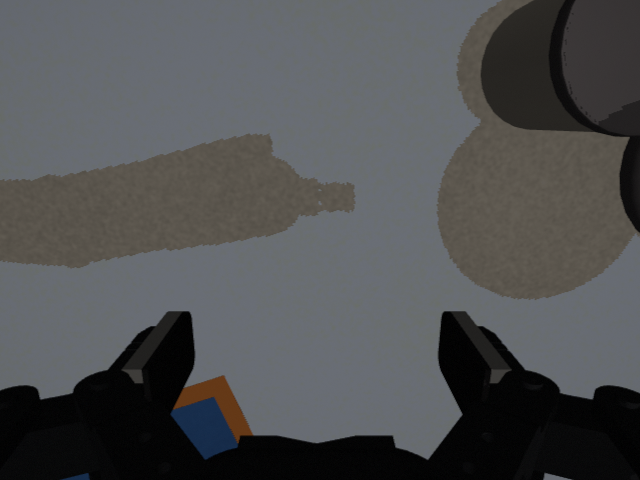

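The cartridge with lugs is at about (420,280) in scene and (236,268) in side. The open port is at (283,200) in scene and (358,297) in side. I'll zoom in on both.

```bash
cat > h.py <<'E'
import numpy as np,cv2
from scipy.spatial.transform import Rotation as R
from workcell import *
def ray(n,uv,c=None):
    c=c or calibration(n);K=c['mtx'];d=np.linalg.solve(K,[uv[0],uv[1],1.])
    return np.array(c['eye']),R.from_rotvec(c['attitude']).as_matrix()@d
def onz(n,uv,z,c=None):
    e,d=ray(n,uv,c);return e+d*(z-e[2])/d[2]
def proj(n,P,c=None):
    c=c or calibration(n);p=R.from_rotvec(c['attitude']).as_matrix().T@(np.array(P)-c['eye']);p=c['mtx']@p;return p[:2]/p[2]
def crop(src,dst,x,y,w,h,f):
    im=cv2.imread(src)[y:y+h,x:x+w];cv2.imwrite(dst,cv2.resize(im,None,fx=f,fy=f,interpolation=cv2.INTER_CUBIC))
E
python3 - <<'E'
from h import *
a=cv2.imread('pics/scene0.png');b=cv2.imread('pics/side0.png')
def c(im,x,y,w,h): return cv2.resize(im[y:y+h,x:x+w],(400,300),interpolation=cv2.INTER_CUBIC)
# 5x crops of 80x60 ; box 3.2x? 
out=np.vstack([np.hstack([c(a,380,248,80,60),c(b,196,236,80,60)]),np.hstack([c(a,240,165,80,60),c(b,310,270,100,75)])])
cv2.imwrite('pics/crop0.png',cv2.convertScaleAbs(out,alpha=1.2))
print('cart scene',onz('scene',(421,263),.078),'side',onz('side',(235,247),.078))
print('port scene',onz('scene',(283,197),.128),'side',onz('side',(358,297),.128))
print('plugged', onz('side',(408,352),.189))
E
```

```text
cart scene [0.43899723 0.16465973 0.078     ] side [0.43715227 0.15922085 0.078     ]
port scene [ 0.52113206 -0.0837609   0.128     ] side [ 0.51389359 -0.09721882  0.128     ]
plugged [ 0.46624517 -0.24270474  0.189     ]
```

View pics/crop0.png

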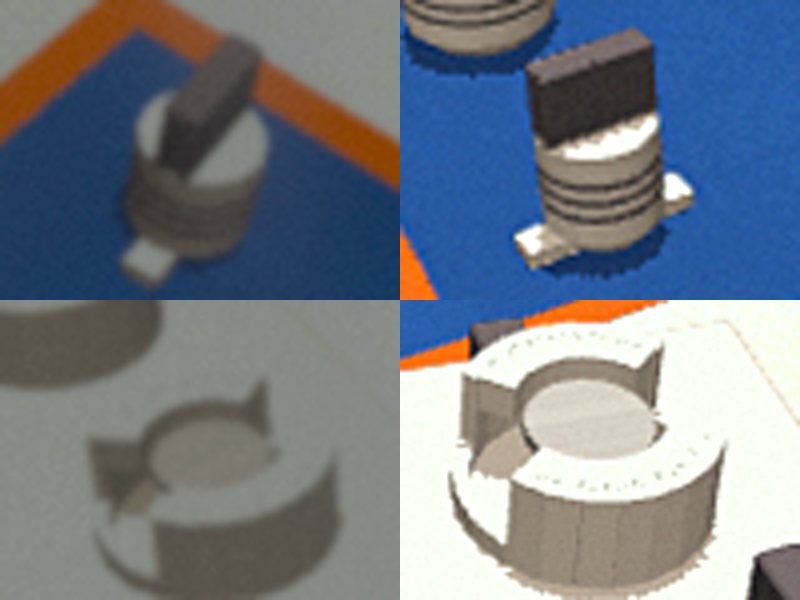

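Run:
```python
from h import *
s=state();Rt=R.from_rotvec(s['eef_rot']).as_matrix();print('tool\n',Rt.round(3))
c=calibration('wrist');print('cam in tool',Rt.T@(c['eye']-s['eef_pos']),'\n',(Rt.T@R.from_rotvec(c['attitude']).as_matrix()).round(3))
def tri(a,b):
    A=np.zeros((3,3));v=np.zeros(3)
    for n,u in(('scene',a),('side',b)):
        e,d=ray(n,u);d/=np.linalg.norm(d);M=np.eye(3)-np.outer(d,d);A+=M;v+=M@e
    return np.linalg.solve(A,v)
print('bar top',tri((422.6,263),(234.2,246.8)),onz('scene',(422.6,263),.078),onz('side',(234.2,246.8),.078))
print('bore',tri((282,197),(357.5,298)))
p,q=onz('side',(221.7,250.3),.078),onz('side',(246.5,243.2),.078);print('bar side',q-p,np.linalg.norm(q-p),np.degrees(np.arctan2(*(q-p)[1::-1])))
p,q=onz('scene',(415,270),.078),onz('scene',(429,257),.078);print('bar scene',q-p,np.degrees(np.arctan2(*(q-p)[1::-1])))
# box edges in side: left top edge of lid
p,q=onz('side',(281,292),.09),onz('side',(408,275),.09);print('back edge',p,q,np.linalg.norm(q-p),np.degrees(np.arctan2(*(q-p)[1::-1])))
p,q=onz('side',(408,275),.09),onz('side',(513,461),.09);print('right edge',q-p,np.linalg.norm(q-p),np.degrees(np.arctan2(*(q-p)[1::-1])))
for n,l in(('scene',[(200,165),(258,250),(344,212)]),):
  for u in l: print(onz(n,u,.09))
```

```text
tool
 [[-0.     0.343  0.939]
 [-0.001  0.939 -0.343]
 [-1.    -0.001  0.   ]]
cam in tool [-0.06973636  0.00096722 -0.07102415] 
 [[-0.    -0.28   0.96 ]
 [ 1.     0.001  0.   ]
 [-0.001  0.96   0.28 ]]
bar top [0.4365287  0.16510728 0.07568661] [0.43715516 0.16656178 0.078     ] [0.43616044 0.16043775 0.078     ]
bore [ 0.51714306 -0.09206253  0.12106443]
bar side [0.04544872 0.00092568 0.        ] 0.0454581483767308 1.166812043728247
bar scene [-0.04006393 -0.00083209  0.        ] -178.81019359660073
back edge [0.44849935 0.00066406 0.09      ] [ 0.63999842 -0.05511232  0.09      ] 0.19945650963987321 -16.238828568944648
right edge [-0.10286016 -0.28388023  0.        ] 0.3019407164396526 -109.91729904764107
[ 0.54238382 -0.32931002  0.09      ]
[ 0.61566114 -0.04484744  0.09      ]
[ 0.44318143 -0.00718222  0.09      ]
```

Request:
{"fn": "send_rows", "kwargs": {
  "commands": [
    {"grip": 1, "offset": [22, -42, 0], "turn": [0, 0, 0.037]},
    {"grip": 1, "offset": [22, -42, 0], "turn": [0, 0, 0.037]},
    {"grip": 1, "offset": [22, -42, 0], "turn": [0, 0, 0.037]},
    {"grip": 1, "offset": [22, -42, 0], "turn": [0, 0, 0.037]},
    {"grip": 1, "offset": [22, -42, 0], "turn": [0, 0, 0.037]},
    {"grip": 1, "offset": [22, -42, 0], "turn": [0, 0, 0.037]},
    {"grip": 1, "offset": [22, -42, -10], "turn": [0, 0, 0.037]},
    {"grip": 1, "offset": [22, -42, -20], "turn": [0, 0, 0.037]},
    {"grip": 1, "offset": [22, -42, -20], "turn": [0, 0, 0.037]},
    {"grip": 1, "offset": [24, -45, 0], "turn": [0, 0, 0.037]}
  ]
}}

```text
clock: 1.15
eef_pos: [0.4339, 0.1656, 0.2532]
eef_rot: [-0.019, 1.574, 0.017]
contact_force: [1.0, -0.2, -0.1]
width: 0.0856
```

Request:
{"fn": "send_rows", "kwargs": {
  "commands": [
    {"grip": 1, "offset": [0, 0, 0], "turn": [0, 0, 0]},
    {"grip": 1, "offset": [0, 0, 0], "turn": [0, 0, 0]},
    {"grip": 1, "offset": [0, 0, 0], "turn": [0, 0, 0]}
  ]
}}

```text
clock: 1.45
eef_pos: [0.4341, 0.1686, 0.2552]
eef_rot: [-0.016, 1.571, 0.018]
contact_force: [-0.5, -0.4, -0.0]
width: 0.0853
```

Run:
```python
from h import *
import pickle
s=state();c=calibration('wrist');im=read_camera('wrist');cv2.imwrite('pics/w1.png',im);pickle.dump((s,c),open('w1.pkl','wb'))
print(s['clock'],s['eef_pos'],s['q'],R.from_rotvec(s['eef_rot']).as_matrix().round(3))
```

```text
1.45 [0.4341473  0.16862031 0.25519622] [-0.25479461  0.58148142 -0.33147626  2.08000496  0.35746541  0.53290591
  0.74640181] [[ 0.    -0.022  1.   ]
 [ 0.001  1.     0.022]
 [-1.     0.001  0.   ]]
```

View pics/w1.png

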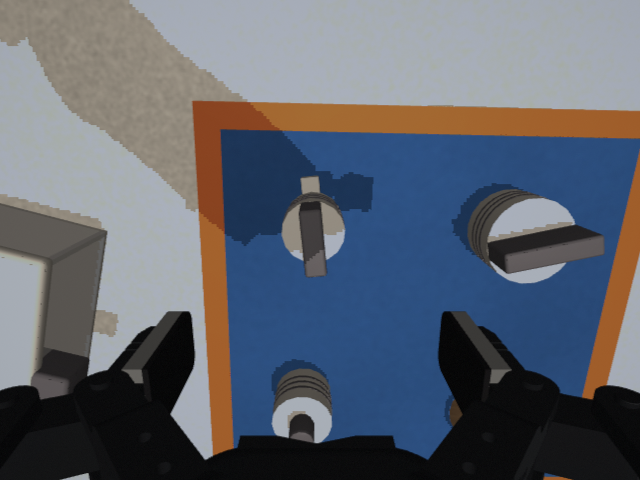

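Run:
```python
from h import *
crop('pics/w1.png','pics/w1c.png',265,165,100,120,5)
```

```text
(no output)
```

View pics/w1c.png

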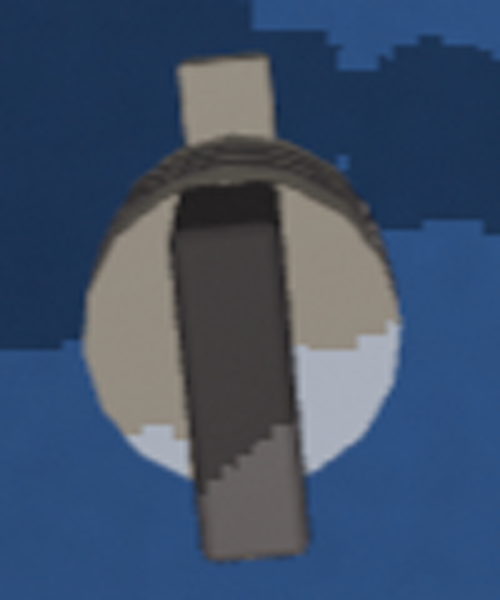

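Top-face corners in the crop are (175,235), (280,225), (308,550) and (208,560). The body's top disc is centred near (242,329).

Run:
```python
from h import *
import pickle
s,c=pickle.load(open('w1.pkl','rb'))
f=lambda u,z:onz('wrist',(265+(u[0]-2)/5,165+(u[1]-2)/5),z,c)
P=[f(u,.078) for u in((175,235),(280,225),(308,550),(208,560))]
m=np.mean(P,0);d=(P[2]+P[3]-P[0]-P[1])/2
print(m,np.linalg.norm(d),np.degrees(np.arctan2(d[1],d[0])),np.linalg.norm(P[1]-P[0]))
print(f((242,329),.048), f((224,58),.008))
print('d mm',(m-s['eef_pos'])*1e3)
```

```text
[0.4363525  0.16805318 0.078     ] 0.04213807696655595 6.311367902947721 0.012779433866872662
[0.43556691 0.1677312  0.048     ] [0.403553   0.16411747 0.008     ]
d mm [   2.20520395   -0.56712193 -177.19621925]
```

Request:
{"fn": "send_rows", "kwargs": {
  "commands": [
    {"grip": 1, "offset": [2, -0.5, -25], "turn": [0, 0, 0.09]},
    {"grip": 0.7, "offset": [0, 0, -25], "turn": [0, 0, 0]},
    {"grip": 0.7, "offset": [0, 0, -25], "turn": [0, 0, 0]},
    {"grip": 0.7, "offset": [0, 0, -25], "turn": [0, 0, 0]},
    {"grip": 0.7, "offset": [0, 0, -15], "turn": [0, 0, 0]},
    {"grip": 0.7, "offset": [0, 0, -10], "turn": [0, 0, 0]},
    {"grip": 0.7, "offset": [0, 0, -4], "turn": [0, 0, 0]},
    {"grip": 0.7, "offset": [0, 0, 0], "turn": [0, 0, 0]},
    {"grip": 0.7, "offset": [0, 0, 0], "turn": [0, 0, 0]}
  ]
}}

```text
clock: 2.4
eef_pos: [0.4367, 0.1674, 0.1266]
eef_rot: [-0.086, 1.568, 0.087]
contact_force: [0.1, -0.0, -0.8]
width: 0.0597
```

Run:
```python
from h import *
im=read_camera('wrist');im2=read_camera('side')[190:310,160:320]
cv2.imwrite('pics/w2.png',np.vstack([cv2.resize(im,(400,300)),cv2.resize(im2,(400,300))]))
print(state()['eef_pos'],R.from_rotvec(state()['eef_rot']).as_matrix().round(3))
```

```text
[0.43679454 0.16712933 0.1267303 ] [[ 0.001 -0.11   0.994]
 [ 0.001  0.994  0.11 ]
 [-1.     0.001  0.001]]
```

View pics/w2.png

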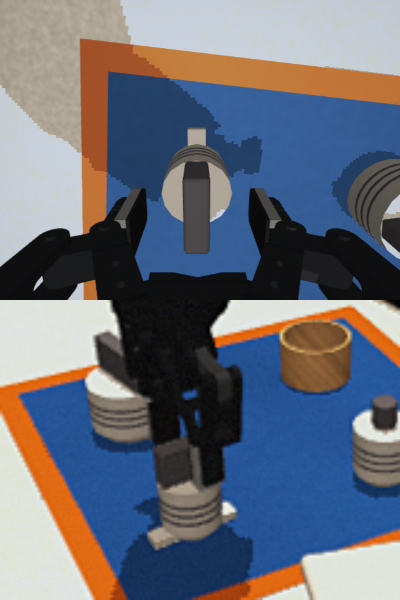

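The bar is between the pads and square to them, so I close.

Request:
{"fn": "send_rows", "kwargs": {
  "commands": [
    {"grip": 0, "offset": [0, 0, 0], "turn": [0, 0, 0]},
    {"grip": 0, "offset": [0, 0, 0], "turn": [0, 0, 0]},
    {"grip": 0, "offset": [0, 0, 0], "turn": [0, 0, 0]},
    {"grip": 0, "offset": [0, 0, 0], "turn": [0, 0, 0]},
    {"grip": 0, "offset": [0, 0, 0], "turn": [0, 0, 0]},
    {"grip": 0, "offset": [0, 0, 0], "turn": [0, 0, 0]},
    {"grip": 0, "offset": [0, 0, 0], "turn": [0, 0, 0]}
  ],
  "grip_force": 80
}}

```text
clock: 3.2
eef_pos: [0.4366, 0.1669, 0.1264]
eef_rot: [-0.086, 1.568, 0.087]
contact_force: [-0.1, -0.1, 5.3]
width: 0.0126
```

Request:
{"fn": "send_rows", "kwargs": {
  "commands": [
    {"grip": 0, "offset": [0, 0, 15], "turn": [0, 0, 0]},
    {"grip": 0, "offset": [0, 0, 35], "turn": [0, 0, 0]},
    {"grip": 0, "offset": [0, 0, 45], "turn": [0, 0, 0]},
    {"grip": 0, "offset": [0, 0, 45], "turn": [0, 0, 0]},
    {"grip": 0, "offset": [10, -20, 40], "turn": [0, 0, -0.05]},
    {"grip": 0, "offset": [24, -38, 10], "turn": [0, 0, -0.06]},
    {"grip": 0, "offset": [24, -38, 0], "turn": [0, 0, -0.06]},
    {"grip": 0, "offset": [24, -38, 0], "turn": [0, 0, -0.06]},
    {"grip": 0, "offset": [24, -38, 0], "turn": [0, 0, -0.06]},
    {"grip": 0, "offset": [24, -38, 0], "turn": [0, 0, -0.06]}
  ]
}}

```text
clock: 4.2
eef_pos: [0.5666, -0.045, 0.3157]
eef_rot: [0.19, 1.564, -0.19]
contact_force: [1.2, 0.5, -0.8]
width: 0.0129
```

Request:
{"fn": "send_rows", "kwargs": {
  "commands": [
    {"grip": 0, "offset": [24, -38, 0], "turn": [0, 0, -0.06]},
    {"grip": 0, "offset": [10, -10, 0], "turn": [0, 0, 0]},
    {"grip": 0, "offset": [0, 0, 0], "turn": [0, 0, 0]},
    {"grip": 0, "offset": [0, 0, 0], "turn": [0, 0, 0]},
    {"grip": 0, "offset": [0, 0, 0], "turn": [0, 0, 0]}
  ]
}}

```text
clock: 4.7
eef_pos: [0.5996, -0.0892, 0.3158]
eef_rot: [0.234, 1.56, -0.232]
contact_force: [0.6, 0.0, -1.1]
width: 0.0121
```

Run:
```python
from h import *
import pickle
s=state();c=calibration('wrist');im=read_camera('wrist');cv2.imwrite('pics/w3.png',im);pickle.dump((s,c),open('w3.pkl','wb'))
print(s['clock'],s['eef_pos'],s['q'],R.from_rotvec(s['eef_rot']).as_matrix().round(3))
cv2.imwrite('pics/side3.png',read_camera('side'))
```

```text
4.7 [ 0.59958899 -0.08916399  0.31583206] [ 0.26300876  0.66173138 -0.33735282  1.60529808  0.25681505  0.92007441
  1.1087699 ] [[-0.001  0.293  0.956]
 [ 0.001  0.956 -0.293]
 [-1.     0.001 -0.002]]
```

View pics/w3.png

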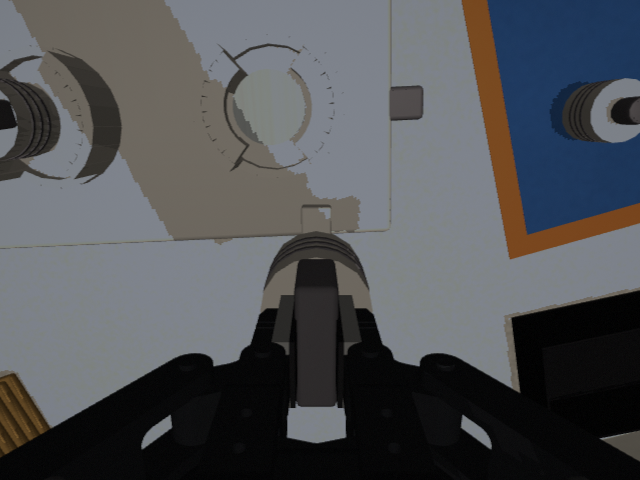

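View pics/side3.png

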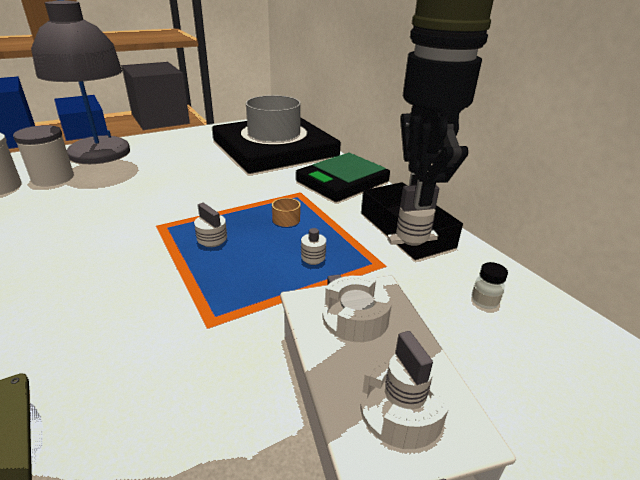

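Run:
```python
from h import *
crop('pics/w3.png','pics/w3c.png',190,30,160,150,5)
im=cv2.imread('pics/w3c.png');l=cv2.createCLAHE(3,(4,4)).apply(cv2.cvtColor(im,6));cv2.imwrite('pics/w3d.png',cv2.resize(l,(640,600)))
```

```text
(no output)
```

View pics/w3d.png

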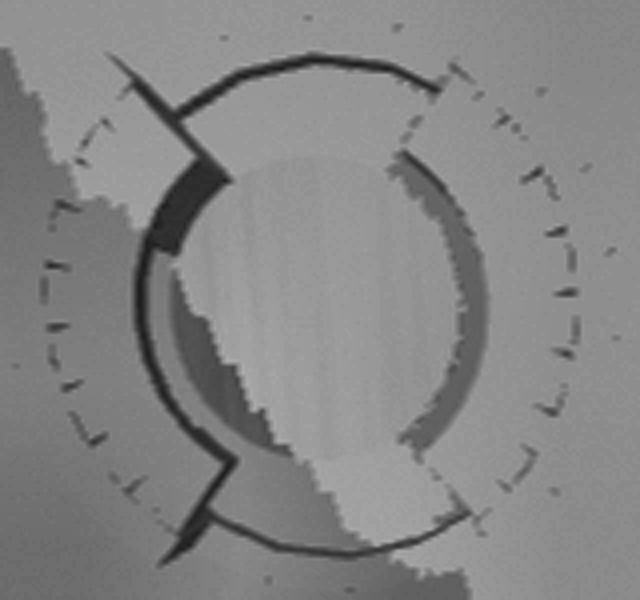

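Run:
```python
from h import *
import pickle
s,c=pickle.load(open('w3.pkl','rb'))
f=lambda x,y:onz('wrist',(189.6+x/4,29.6+y/4),.128,c)
print('port',f(312,305),'bore w',np.linalg.norm(f(487,305)-f(135,305)),'collar',np.linalg.norm(f(577,305)-f(43,305)))
a=lambda v:np.degrees(np.arctan2(v[1],v[0]))
print('slot dir',a(f(325,456)-f(302.5,153.5)))
# lid edges: line fit
im=cv2.cvtColor(cv2.imread('pics/w3.png'),6)
g=lambda u,z:onz('wrist',u,z,c)
print('edges',a(g((388,231),.09)-g((2,247),.09))-90,a(g((388,231),.09)-g((390,2),.09)))
z=s['eef_pos'][2]-.1265
print('lug end',g((316.5,206.5),z+.008),'tool y',a(R.from_rotvec(s['eef_rot']).as_matrix()[:,1])-90,s['eef_pos'])
crop('pics/w3.png','pics/w3e.png',240,190,150,150,4)
```

```text
port [ 0.51498586 -0.09198017  0.128     ] bore w 0.05186954685870537 collar 0.07868838202948819
slot dir -14.343828461778486
edges -14.539197364156948 -14.704767372383575
lug end [ 0.56787167 -0.07811605  0.19733206] tool y -17.01746362454253 [ 0.59958899 -0.08916399  0.31583206]
```

View pics/w3e.png

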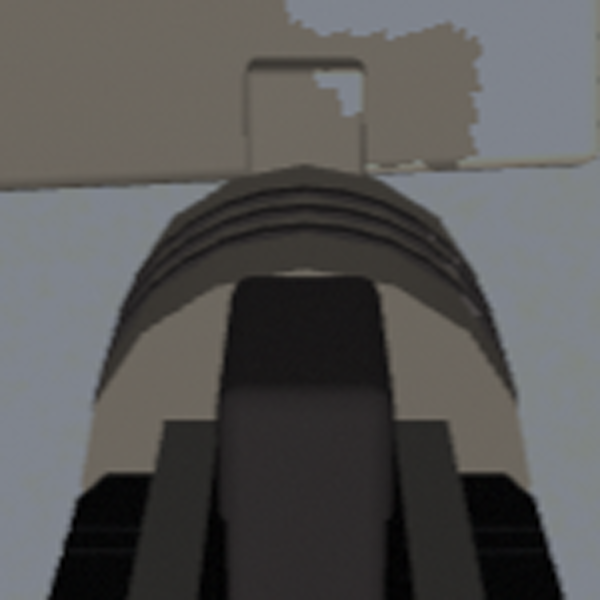

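Request:
{"fn": "send_rows", "kwargs": {
  "commands": [
    {"grip": 0, "offset": [-30, -1, 0], "turn": [0, 0, 0.02]},
    {"grip": 0, "offset": [-30, -1, 0], "turn": [0, 0, 0.022]},
    {"grip": 0, "offset": [-24.5, -1.7, 0], "turn": [0, 0, 0]},
    {"grip": 0, "offset": [0, 0, -20], "turn": [0, 0, 0]},
    {"grip": 0, "offset": [0, 0, -20], "turn": [0, 0, 0]},
    {"grip": 0, "offset": [0, 0, -10], "turn": [0, 0, 0]},
    {"grip": 0, "offset": [0, 0, 0], "turn": [0, 0, 0]},
    {"grip": 0, "offset": [0, 0, 0], "turn": [0, 0, 0]},
    {"grip": 0, "offset": [0, 0, 0], "turn": [0, 0, 0]},
    {"grip": 0, "offset": [0, 0, 0], "turn": [0, 0, 0]}
  ]
}}

```text
clock: 5.8
eef_pos: [0.5164, -0.0947, 0.2668]
eef_rot: [0.202, 1.56, -0.202]
contact_force: [0.2, 0.3, -0.5]
width: 0.0125
```

Run:
```python
from h import *
s=state();print(s['eef_pos'],s['q'][6],R.from_rotvec(s['eef_rot']).as_matrix().round(3))
a=read_camera('side')[210:345,270:450];b=read_camera('scene')[110:245,200:380];w=read_camera('wrist')
cv2.imwrite('pics/c4.png',np.vstack([np.hstack([cv2.resize(cv2.convertScaleAbs(i,alpha=k),(400,300),interpolation=2) for i,k in((a,1),(b,1.5))]),np.hstack([cv2.resize(w,(400,300)),cv2.resize(cv2.convertScaleAbs(w[100:340,160:480],alpha=1.5),(400,300))])]))
```

```text
[ 0.51642965 -0.09470469  0.26678473] 1.0935509417419365 [[ 0.002  0.255  0.967]
 [-0.     0.967 -0.255]
 [-1.     0.     0.002]]
```

View pics/c4.png

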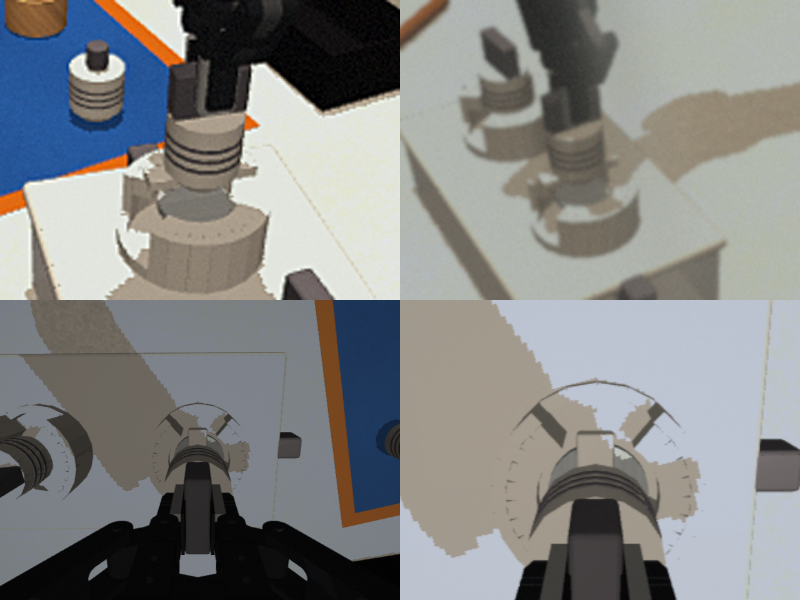

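The lug is centred between the slot walls (596 against 597 in the zoomed wrist view). I go down gently and watch the force.

Request:
{"fn": "send_rows", "kwargs": {
  "commands": [
    {"grip": 0, "offset": [-1, 0.3, -5], "turn": [0, 0, 0]},
    {"grip": 0, "offset": [0, 0, -5], "turn": [0, 0, 0]},
    {"grip": 0, "offset": [0, 0, -4], "turn": [0, 0, 0]},
    {"grip": 0, "offset": [0, 0, -4], "turn": [0, 0, 0]},
    {"grip": 0, "offset": [0, 0, 0], "turn": [0, 0, 0]},
    {"grip": 0, "offset": [0, 0, 0], "turn": [0, 0, 0]}
  ]
}}

```text
clock: 6.55
eef_pos: [0.5149, -0.0944, 0.2479]
eef_rot: [0.202, 1.562, -0.202]
contact_force: [0.5, 0.7, -0.4]
width: 0.0123
```

Request:
{"fn": "send_rows", "kwargs": {
  "commands": [
    {"grip": 0, "offset": [0, 0, -3], "turn": [0, 0, 0]},
    {"grip": 0, "offset": [0, 0, -3], "turn": [0, 0, 0]},
    {"grip": 0, "offset": [0, 0, 0], "turn": [0, 0, 0]},
    {"grip": 0, "offset": [0, 0, 0], "turn": [0, 0, 0]}
  ]
}}

```text
clock: 6.95
eef_pos: [0.5153, -0.0945, 0.2422]
eef_rot: [0.202, 1.561, -0.202]
contact_force: [-1.0, -0.1, 0.6]
width: 0.0124
```

Request:
{"fn": "send_rows", "kwargs": {
  "commands": [
    {"grip": 0, "offset": [0, 0, -3], "turn": [0, 0, 0]},
    {"grip": 0, "offset": [0, 0, -3], "turn": [0, 0, 0]},
    {"grip": 0, "offset": [0, 0, 0], "turn": [0, 0, 0]},
    {"grip": 0, "offset": [0, 0, 0], "turn": [0, 0, 0]}
  ]
}}

```text
clock: 7.35
eef_pos: [0.5152, -0.0944, 0.2362]
eef_rot: [0.202, 1.561, -0.202]
contact_force: [0.1, -0.5, 3.6]
width: 0.0126
```

```bash
cat > look.py <<'E'
from h import *
import sys
s=state();print(s['clock'],s['eef_pos'],s['contact_force'],s['ft_torque'],s['q'][6])
a=read_camera('side')[210:345,270:450];b=read_camera('scene')[110:245,200:380];w=read_camera('wrist')
cv2.imwrite(sys.argv[1],np.vstack([np.hstack([cv2.resize(cv2.convertScaleAbs(i,alpha=k),(400,300),interpolation=2) for i,k in((a,1),(b,1.5))]),np.hstack([cv2.resize(w,(400,300)),cv2.resize(cv2.convertScaleAbs(w[100:340,160:480],alpha=1.5),(400,300))])]))
E
python3 look.py pics/c5.png
```

```text
7.35 [ 0.5152367  -0.09444319  0.2361892 ] [ 0.07081754 -0.50112207  3.64122305] [-0.01160616 -0.11494003 -0.01260363] 1.067626676712686
```

View pics/c5.png

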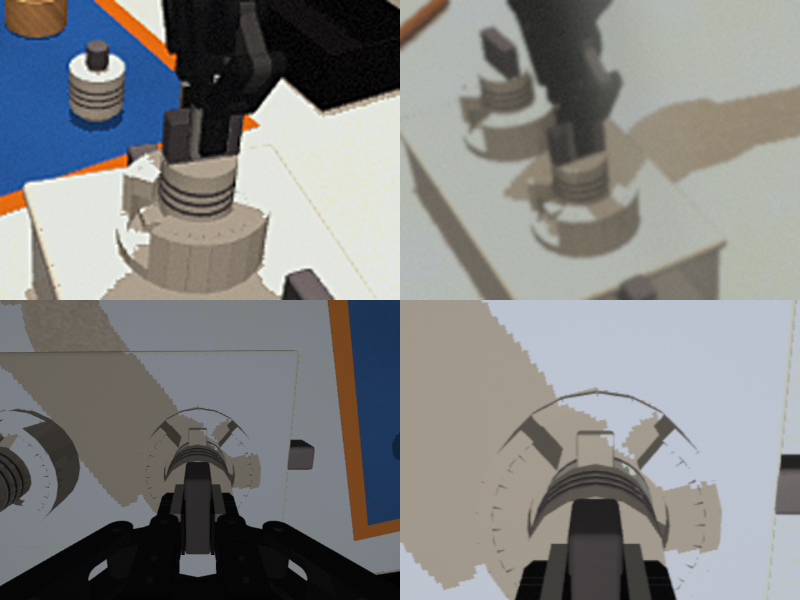

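Request:
{"fn": "send_rows", "kwargs": {
  "commands": [
    {"grip": 0, "offset": [0, 1, -3], "turn": [0, 0, 0]},
    {"grip": 0, "offset": [0, 0, -3], "turn": [0, 0, 0]},
    {"grip": 0, "offset": [0, 0, -1], "turn": [0, 0, 0]},
    {"grip": 0, "offset": [0, 0, 0], "turn": [0, 0, 0]},
    {"grip": 0, "offset": [0, 0, 0], "turn": [0, 0, 0]}
  ]
}}

```text
clock: 8.0
eef_pos: [0.5152, -0.0942, 0.2293]
eef_rot: [0.202, 1.56, -0.204]
contact_force: [-0.7, -1.6, 6.8]
width: 0.0127
```

Request:
{"fn": "send_rows", "kwargs": {
  "commands": [
    {"grip": 0, "offset": [0, -0.7, -1.3], "turn": [0, 0, 0]},
    {"grip": 0, "offset": [0, 0, 0], "turn": [0, 0, 0]},
    {"grip": 0, "offset": [0, 0, 0], "turn": [0, 0, -0.05]},
    {"grip": 0, "offset": [0, 0, 0], "turn": [0, 0, -0.1]},
    {"grip": 0, "offset": [0, 0, 0], "turn": [0, 0, -0.1]},
    {"grip": 0, "offset": [0, 0, 0], "turn": [0, 0, -0.1]},
    {"grip": 0, "offset": [0, 0, 0], "turn": [0, 0, -0.1]},
    {"grip": 0, "offset": [0, 0, 0], "turn": [0, 0, -0.1]},
    {"grip": 0, "offset": [0, 0, 0], "turn": [0, 0, -0.05]},
    {"grip": 0, "offset": [0, 0, 0], "turn": [0, 0, 0]}
  ]
}}

```text
clock: 9.0
eef_pos: [0.5153, -0.094, 0.2281]
eef_rot: [0.671, 1.464, -0.671]
contact_force: [0.2, 0.2, 7.3]
width: 0.0126
```

```bash
python3 look.py pics/c6.png
```

```text
9.0 [ 0.51525004 -0.09399392  0.22809043] [0.20121285 0.22788439 7.29118043] [-0.01229847  0.07270233 -0.09203058] 0.6519910785006074
```

View pics/c6.png

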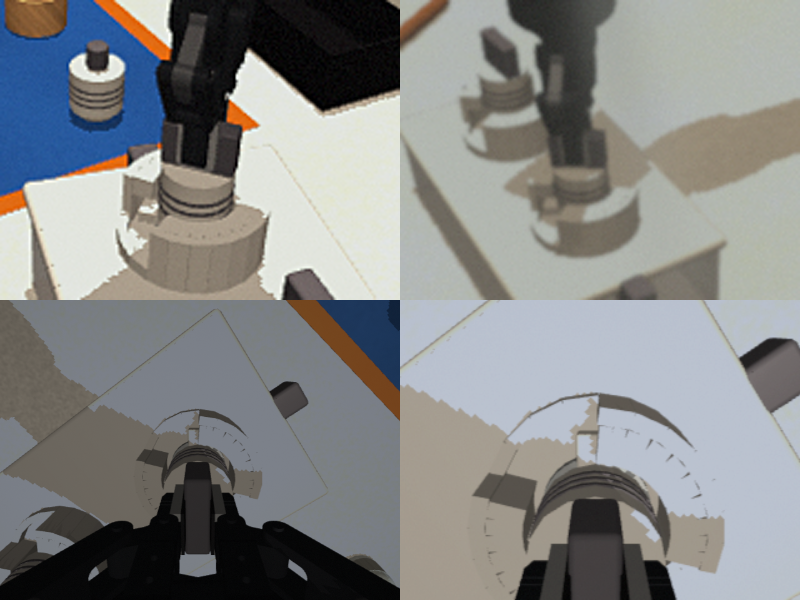

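The right half of the lug has gone under the rim with little torque, so I carry on turning.

Request:
{"fn": "send_rows", "kwargs": {
  "commands": [
    {"grip": 0, "offset": [0, 0, 0], "turn": [0, 0, -0.1]},
    {"grip": 0, "offset": [0, 0, 0], "turn": [0, 0, -0.1]},
    {"grip": 0, "offset": [0, 0, 0], "turn": [0, 0, -0.1]},
    {"grip": 0, "offset": [0, 0, 0], "turn": [0, 0, -0.1]},
    {"grip": 0, "offset": [0, 0, 0], "turn": [0, 0, -0.1]},
    {"grip": 0, "offset": [0, 0, 0], "turn": [0, 0, -0.1]},
    {"grip": 0, "offset": [0, 0, 0], "turn": [0, 0, -0.1]},
    {"grip": 0, "offset": [0, 0, 0], "turn": [0, 0, -0.1]},
    {"grip": 0, "offset": [0, 0, 0], "turn": [0, 0, 0]},
    {"grip": 0, "offset": [0, 0, 0], "turn": [0, 0, 0]}
  ]
}}

```text
clock: 10.15
eef_pos: [0.5152, -0.0941, 0.2281]
eef_rot: [1.274, 1.166, -1.273]
contact_force: [0.3, -0.4, 7.0]
width: 0.0127
```

```bash
python3 look.py pics/c7.png; python3 -c "
from h import *
y=R.from_rotvec(state()['eef_rot']).as_matrix()[:,1];print(np.degrees(np.arctan2(y[1],y[0]))-90+14.6)"
```

```text
10.15 [ 0.51523859 -0.09407977  0.22806289] [ 0.3141689  -0.3942306   7.02943562] [ 0.00961925  0.05648268 -0.11137891] 0.12951276298556827
-80.4034328576464
```

View pics/c7.png

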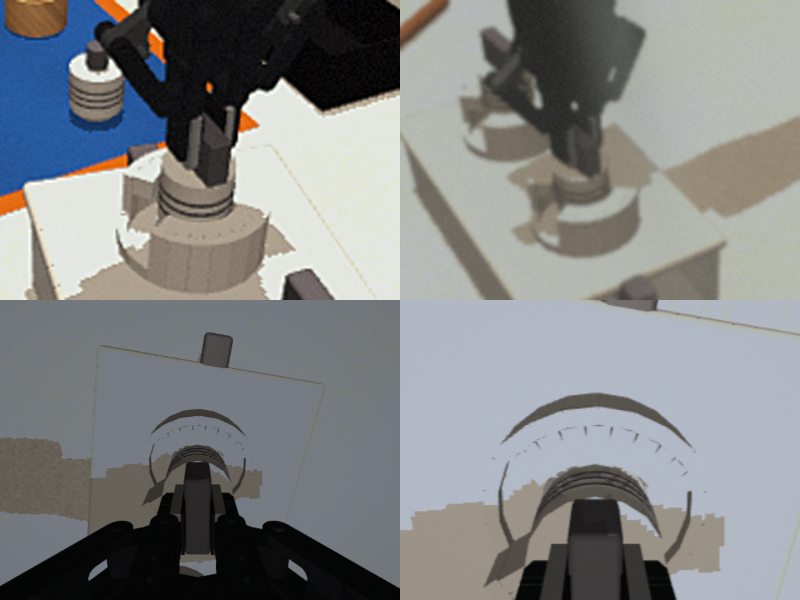

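Request:
{"fn": "send_rows", "kwargs": {
  "commands": [
    {"grip": 0, "offset": [0, 0, 0], "turn": [0, 0, -0.08]},
    {"grip": 0, "offset": [0, 0, 0], "turn": [0, 0, 0]},
    {"grip": 0, "offset": [0, 0, 2], "turn": [0, 0, 0]},
    {"grip": 0, "offset": [0, 0, 2], "turn": [0, 0, 0]},
    {"grip": 0, "offset": [0, 0, 2], "turn": [0, 0, 0]},
    {"grip": 0, "offset": [0, 0, 1], "turn": [0, 0, 0]},
    {"grip": 0, "offset": [0, 0, 0], "turn": [0, 0, 0]},
    {"grip": 0, "offset": [0, 0, 0], "turn": [0, 0, 0]}
  ]
}}

```text
clock: 11.1
eef_pos: [0.5152, -0.0941, 0.2347]
eef_rot: [1.331, 1.125, -1.331]
contact_force: [1.1, 0.0, 4.8]
width: 0.0125
```

Request:
{"fn": "send_rows", "kwargs": {
  "commands": [
    {"grip": 0, "offset": [0, 0, 1], "turn": [0, 0, 0]},
    {"grip": 0, "offset": [0, 0, 1], "turn": [0, 0, 0]},
    {"grip": 0, "offset": [0, 0, 0], "turn": [0, 0, 0]},
    {"grip": 0, "offset": [0, 0, 0], "turn": [0, 0, 0]}
  ]
}}

```text
clock: 11.5
eef_pos: [0.5152, -0.0942, 0.2368]
eef_rot: [1.331, 1.125, -1.331]
contact_force: [1.6, -0.1, 3.8]
width: 0.0126
```

Request:
{"fn": "send_rows", "kwargs": {
  "commands": [
    {"grip": 0, "offset": [0, 0, 1], "turn": [0, 0, 0]},
    {"grip": 0, "offset": [0, 0, 0], "turn": [0, 0, 0]},
    {"grip": 0, "offset": [0, 0, 0], "turn": [0, 0, 0]}
  ]
}}

```text
clock: 11.8
eef_pos: [0.5151, -0.0942, 0.2375]
eef_rot: [1.331, 1.125, -1.331]
contact_force: [2.3, -0.3, -0.8]
width: 0.0123
```

The force dropped from 3.8 N to -0.8 N at TCP z 0.2375, the height I predicted for the lock. The lugs are up in the detents, so I let go and rise.

Request:
{"fn": "send_rows", "kwargs": {
  "commands": [
    {"grip": 0.3, "offset": [0, 0, 0], "turn": [0, 0, 0]},
    {"grip": 0.6, "offset": [0, 0, 0], "turn": [0, 0, 0]},
    {"grip": 0.6, "offset": [0, 0, 0], "turn": [0, 0, 0]},
    {"grip": 0.6, "offset": [0, 0, 0], "turn": [0, 0, 0]},
    {"grip": 0.6, "offset": [0, 0, 10], "turn": [0, 0, 0]},
    {"grip": 0.6, "offset": [0, 0, 30], "turn": [0, 0, 0]},
    {"grip": 0.6, "offset": [0, 0, 40], "turn": [0, 0, 0]},
    {"grip": 0.6, "offset": [0, 0, 20], "turn": [0, 0, 0]},
    {"grip": 0.6, "offset": [0, 0, 0], "turn": [0, 0, 0]},
    {"grip": 0.6, "offset": [0, 0, 0], "turn": [0, 0, 0]}
  ]
}}

```text
clock: 12.8
eef_pos: [0.5148, -0.0941, 0.3383]
eef_rot: [1.332, 1.125, -1.33]
contact_force: [-0.4, 0.3, 0.5]
width: 0.0514
```

```bash
python3 look.py pics/c8.png
python3 - <<'E'
from h import *
import pickle
s=state();c=calibration('wrist');cv2.imwrite('pics/w8.png',read_camera('wrist'));pickle.dump((s,c),open('w8.pkl','wb'))
E
```

```text
12.8 [ 0.51476517 -0.0940928   0.33830401] [-0.36727571  0.27562988  0.46550434] [-0.02085398  0.01454035  0.03520564] 0.04818512977246492
```

View pics/c8.png

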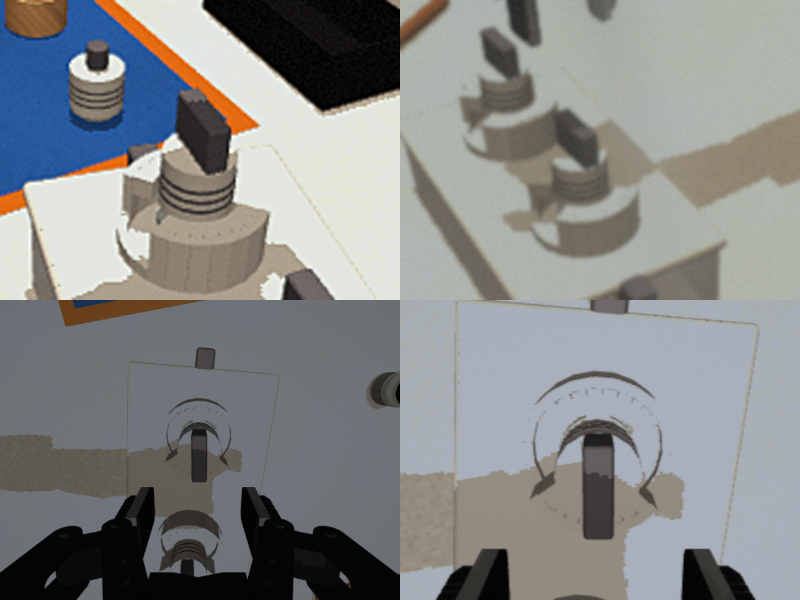

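View pics/w8.png

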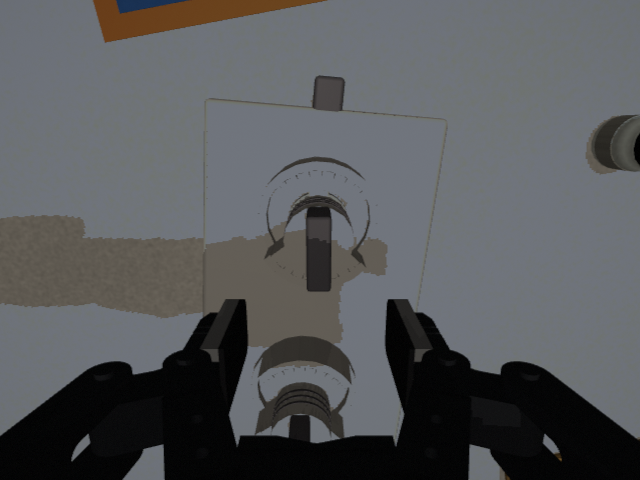

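Run:
```python
from h import *
import pickle
s,c=pickle.load(open('w8.pkl','rb'))
im=cv2.imread('pics/w8.png')[190:310,270:370]
g=im.max(2);m=((g<82)).astype('u1');n,l,st,ce=cv2.connectedComponentsWithStats(m)
cv2.imwrite('pics/w8c.png',cv2.convertScaleAbs(cv2.resize(im,None,fx=5,fy=5,interpolation=2),alpha=1.8))
```

```text
(no output)
```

View pics/w8c.png

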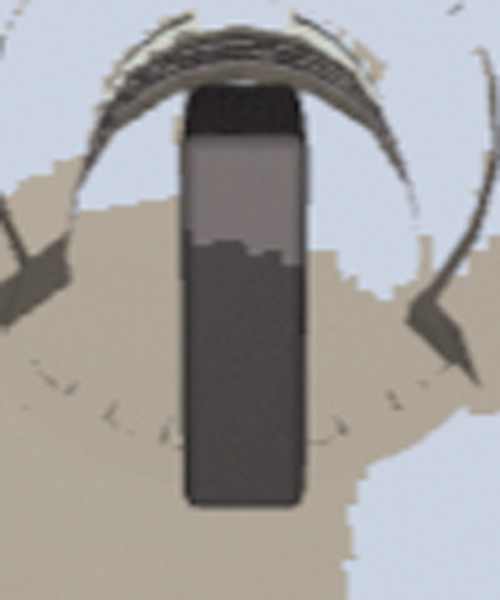

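Run:
```python
from h import *
import pickle
s,c=pickle.load(open('w8.pkl','rb'))
f=lambda x,y,z:onz('wrist',(269.6+x/5,189.6+y/5),z,c)
for z in(.181,.189,.197):
    p,q=f(244,138,z),f(245,505,z);d=q-p;print(z,(p+q)/2,np.linalg.norm(d),np.degrees(np.arctan2(d[1],d[0]))+14.6)
job_done()
```

```text
0.181 [ 0.51545872 -0.09517968  0.181     ] 0.04395474247764482 -84.68006347400379
0.189 [ 0.51585567 -0.09261878  0.189     ] 0.04239569118751639 -84.68006347400382
0.197 [ 0.51625262 -0.09005788  0.197     ] 0.04083663989738792 -84.68006347400389
the job is handed in; nothing more can be done
```

The lugged cartridge is locked upright in the open port, released, and the job is handed in at about 13 s on the robot's clock (limit 48 s). I gripped it by its bar, lowered it with the lugs in the slots and pushed it about 25 mm below the rim. I then turned it about 85° clockwise and let the spring raise it.

- **Lock height:** the vertical force fell from 3.8 N to -0.8 N within 0.7 mm. That was at TCP height 0.2375 m, where I had predicted the lock, with the underside 17 mm below the rim.
- **Final pose:** the last wrist picture puts the bar 84.7° clockwise from the box's x axis. Its centre is within 1–2 mm of the port centre, and the cartridge looks upright.
- **Robot clear:** the gripper is raised about 100 mm and touches nothing.

Some measurements disagreed:
- At full push, the spring force suggested about 23 mm of depth and the arm's pose about 25 mm, so I pushed 1.3 mm further before turning.
- In the last picture the bar measures 42.4 mm long at the locked height, against 44 mm given.
- That length fits a bar top about 8 mm lower better than the locked height. I trusted the force drop at the predicted height instead.

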